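Find the rocking feed-pot lid and press it home

TASK

One of the four feed pots has a lid that is not fully on: press the lids near the edge, one after another, until you find the one that rocks, then press that lid in its middle until it is level and fully home. Finish while still holding it down with the fingertips, so that the seal can take. Do not lift any lid, and leave the pen, the syringe, the glass jar and the pet bowl where they are.

Things in the scene. Friction and masses are not known exactly. Their poses are not given: they have to be found in the camera images.
- lid_a: flat grey lid, 76 mm across, 16 mm high at the edge, of one of four identical ribbed white pots; origin: middle of its top (1 mm boss, 26 mm across), z out of the top, 56 to 68 mm above the table (pots differ, so height does not show which is loose). A lid that is home is rigid. The loose one is level at first but, pressed with 2 N 20 to 28 mm from its middle on any side, tips about 0.13 rad and stays so
- ring_a: hidden sealing ring in the pot, origin 15 mm below the middle of lid_a's top. It never tips. The loose lid and its ring start 3.5 to 4 mm above home: about 13 N in the lid's middle levels the lid and slides both straight down to home, where they stay. The other rings are home already. A lid pulled up leaves its ring; lifting fails the task
- lid_b: flat grey lid, 76 mm across, 16 mm high at the edge, of one of four identical ribbed white pots; origin: middle of its top (1 mm boss, 26 mm across), z out of the top, 56 to 68 mm above the table (pots differ, so height does not show which is loose). A lid that is home is rigid. The loose one is level at first but, pressed with 2 N 20 to 28 mm from its middle on any side, tips about 0.13 rad and stays so
- ring_b: hidden sealing ring in the pot, origin 15 mm below the middle of lid_b's top. It never tips. The loose lid and its ring start 3.5 to 4 mm above home: about 13 N in the lid's middle levels the lid and slides both straight down to home, where they stay. The other rings are home already. A lid pulled up leaves its ring; lifting fails the task
- lid_c: flat grey lid, 76 mm across, 16 mm high at the edge, of one of four identical ribbed white pots; origin: middle of its top (1 mm boss, 26 mm across), z out of the top, 56 to 68 mm above the table (pots differ, so height does not show which is loose). A lid that is home is rigid. The loose one is level at first but, pressed with 2 N 20 to 28 mm from its middle on any side, tips about 0.13 rad and stays so
- ring_c: hidden sealing ring in the pot, origin 15 mm below the middle of lid_c's top. It never tips. The loose lid and its ring start 3.5 to 4 mm above home: about 13 N in the lid's middle levels the lid and slides both straight down to home, where they stay. The other rings are home already. A lid pulled up leaves its ring; lifting fails the task
- lid_d: flat grey lid, 76 mm across, 16 mm high at the edge, of one of four identical ribbed white pots; origin: middle of its top (1 mm boss, 26 mm across), z out of the top, 56 to 68 mm above the table (pots differ, so height does not show which is loose). A lid that is home is rigid. The loose one is level at first but, pressed with 2 N 20 to 28 mm from its middle on any side, tips about 0.13 rad and stays so
- ring_d: hidden sealing ring in the pot, origin 15 mm below the middle of lid_d's top. It never tips. The loose lid and its ring start 3.5 to 4 mm above home: about 13 N in the lid's middle levels the lid and slides both straight down to home, where they stay. The other rings are home already. A lid pulled up leaves its ring; lifting fails the task
- pen: black pen, 140 mm long, lying between the pots; loose, to be left where it is; origin at the middle of its underside
- syringe: small clear syringe, 103 mm long, 16 mm high, lying between the pots; loose, to be left where it is; origin at the middle of its underside
- glass_jar: open clear glass jar, 62 mm across, 60 mm high; loose, to be left where it is; origin at the middle of its underside
- pet_bowl: round pale blue pet bowl, 129 mm across, 39 mm high; loose, to be left where it is; origin at the middle of its underside
Not all that is in view belongs to the job. What is shaped like the part that bears lid_a but red is not meant.

How it is judged:
On the way, in this order (a step that is already met when the one before it is completed fails the run):
1. the loose lid has been found: pressed near its edge, it rocks (tips by more than 0.05 rad) (((angle between lid_a's own z axis and vertical above 0.05 rad and contact force between the fingers and lid_a above 0.3 N) or (angle between lid_b's own z axis and vertical above 0.05 rad and contact force between the fingers and lid_b above 0.3 N) or (angle between lid_c's own z axis and vertical above 0.05 rad and contact force between the fingers and lid_c above 0.3 N) or (angle between lid_d's own z axis and vertical above 0.05 rad and contact force between the fingers and lid_d above 0.3 N))), for 0.1 s.
2. that lid has been pressed home: its ring has gone down by more than 2.8 mm and the lid is level within 0.03 rad (((distance of ring_a from where it was at the start of the episode above 0.0028 m and angle between lid_a's own z axis and vertical below 0.03 rad) or (distance of ring_b from where it was at the start of the episode above 0.0028 m and angle between lid_b's own z axis and vertical below 0.03 rad) or (distance of ring_c from where it was at the start of the episode above 0.0028 m and angle between lid_c's own z axis and vertical below 0.03 rad) or (distance of ring_d from where it was at the start of the episode above 0.0028 m and angle between lid_d's own z axis and vertical below 0.03 rad))), for 0.2 s.
At the end, for the whole second after the job is handed in: the lid that rocked is home (its ring more than 2.8 mm below where it started) and level within 0.03 rad, and the fingers are still pressing on that same lid with more than 2 N (((distance of ring_a from where it was at the start of the episode above 0.0028 m and angle between lid_a's own z axis and vertical below 0.03 rad and contact force between the fingers and lid_a above 2 N) or (distance of ring_b from where it was at the start of the episode above 0.0028 m and angle between lid_b's own z axis and vertical below 0.03 rad and contact force between the fingers and lid_b above 2 N) or (distance of ring_c from where it was at the start of the episode above 0.0028 m and angle between lid_c's own z axis and vertical below 0.03 rad and contact force between the fingers and lid_c above 2 N) or (distance of ring_d from where it was at the start of the episode above 0.0028 m and angle between lid_d's own z axis and vertical below 0.03 rad and contact force between the fingers and lid_d above 2 N))); the arm keeps its last pose, push and grip.
It fails at once if a lid is lifted more than 6 mm off its ring (z of lid_a in the frame of ring_a above 0.021 m or z of lid_b in the frame of ring_b above 0.021 m or z of lid_c in the frame of ring_c above 0.021 m or z of lid_d in the frame of ring_d above 0.021 m).
It fails at once if the pen, syringe, glass jar or pet bowl is moved more than 30 mm (distance of any of pen, syringe, glass_jar, pet_bowl from where it was at the start of the episode above 0.03 m).
It also fails if it takes over 56 s, if anything falls off the work surface, if the arm or the gripper's body presses on something with over 40 N, if the wrist force passes 120 N, or if a joint passes its speed limit or range.

ROBOT

A 7-joint arm with a two-finger parallel gripper is mounted at the origin on a cart in front of the work surface, level with it; the furniture and walls round the work are solid. World frame = base frame: x ahead of the robot, y to its left, z up, the work surface at z = 0. Lengths are in m, angles in rad, forces in N, time in s.
With the tool pointing down it reaches from about 0.35 to 0.775 m from the base axis. Payload 3.1 kg.
Tool frame: the origin (TCP) lies midway between the tips of the shut fingers; the grasp point (between the pads) lies 19 mm behind it; z points along the fingers, y is the line along which they close (so a half turn about z gives the same grasp; the last joint's range is limited). The gripper opens to 85 mm and grips with 20 to 120 N. Pads are 22 mm wide; open, the fingers measure 114 mm over their backs; the gripper's body (76 mm by 85 mm) begins 54 mm behind the grasp point. The pads swing forward as they close: fully open they stand 13 mm farther back than shut.
Start: joints at [1.298, 0.311, 0.014, 1.512, -0.004, 1.319, -0.027], TCP at [0.126, -0.535, 0.231] pointing down, gripper open.
Joint ranges: [-2.7, 2.7], [-0.3, 1.91], [-1.27, 1.3], [0.12, 2.57], [-1.44, 4.58], [0.2, 2.03], [-3.05, 3.05]. Speed limits (rad/s): [2.79, 2.79, 3.14, 3.14, 3.14, 3.14, 3.14].

INTERFACE

Orientations are given as a unit quaternion [w, x, y, z].
In Python, from plant import read_state, vision, ctrl gives the robot as it stands.
- The arm moves only by the tool apply_moves, never from a script. Its argument "plan" is a list of rows, each a list of 4 numbers: the shift along the world's x, y, z in m, then the turn about the world's z in rad. In form: [[tx, ty, tz, roll], ...]. A call has 1 to 10 rows; each row shifts and turns the commanded pose from where the row before left it; what a row does not reach is not made up. A row lasts 1/10 s, in which the tool goes at most 50 mm and 8.59 degrees, less where a joint would pass 70% of its speed; a pose out of reach is approached as far as the arm can. A call is refused whole if a number of a shift passes 0.05 or a number of a turn 0.15, either way. A call with a gripper value outside its range is refused whole. "fingers" is the closure, from 0 (fully open) to 1 (shut), set as the call begins (left out, the last holds). The fingers move at their own pace and stop on an object; "grip_force" is the grip in N (left out, the last holds). Time passes only in rows, so rows that do not move let the fingers close. It gives the time, the measured TCP pose, the force, the opening and the grip force at its end, in the units of the state.
- read_state(): the state, without advancing time (a new reading comes with each control period).
- vision.snapshot(name): name is "scene" or "side" or "wrist"; returns the picture (420x560x3 uint8, red, green, blue); there is no depth.
- vision.get_calibration(name): a dict with "vfov" (degrees; the focal length in pixels is half the picture's height over the tangent of half this angle, whatever the lens; pixels are square), "cx", "cy" (the principal point, pixels), "pose" (4x4, takes a point from camera to world coordinates). Camera axes: x right, y down, z forward; pixel columns grow to the right and rows downward; lengths in m; the calibration is good to about 2 mm. The wrist camera is an equidistant fisheye: a pixel r from the principal point sees the ray r / f radians off the axis. A picture is of the moment at which its call begins: read the wrist's pose just before it. get_calibration takes no time and is no camera call; for the wrist camera it gives the pose at the moment of the call.
- ctrl.close_job(): hands the job in; it is judged then, once.
Trained networks look in the newest picture that a camera, given by its name, has taken for a name from the list of things; names that differ only in an ending like _2 or _b are one class to them, and where a whole thing is asked for, a point or a joint stands for the part that bears it (a point fixed in the world has none). Each returns a list of dicts, best first, with "conf" (0 to 1); they miss things now and then, are a little off and sometimes report something else, mostly with a low value. They report only what shows in the picture. A call takes as long as a camera call. They do not tell look-alikes from the thing itself.
- vision.find_in(camera, name): "point" ([x, y, z] in m, in world coordinates, good to about 4 mm: the middle of the surface that is visible of it).
- vision.silhouettes(camera, name): "pixels" (420x560 bool, what is visible of it).
The state is a dict: "clock": time; "joint_positions": joint angles; "joint_velocities": joint speeds; "effort": joint torques, N m; "ee_pos": TCP position; "orientation": TCP orientation; "ft_force": force on the tool from outside, world axes, zero at the start; "moment": the same for the moment, N m; "opening": finger opening in m; "gripper_force": force on a finger pad.
Only numpy, scipy, OpenCV 4.12 (cv2) and the standard library are available. Lean on these libraries where they do the work, as an engineer would, in place of code of your own. Each camera call takes 0.05 s, during which the arm holds its last target. There are 200 camera calls.

## Working session

There is one attempt and no reset: what is moved stays moved. The work goes in short steps, Python scripts to look and compute and a tool call to move; the robot and the scene stay as the last step left them, time stands still between calls to the robot, and variables do not carry over. Pictures are saved under pics/ and viewed, at most 10 in all, crops included, and the job is handed in when it is done.

Besides the shell and the picture viewer there is one more tool, called after "Request:" as name([rows], argument=value, ...), one row to a line, values as JSON. apply_moves: Moves the arm, as the interface text tells. Its arguments: {"type":"object","properties":{"plan":{"type":"array"},"fingers":{"type":"number"},"grip_force":{"type":"number"}},"required":["plan"]}

```bash
mkdir -p pics
python3 - <<'E'
from plant import read_state, vision, ctrl
import cv2,numpy as np
s=read_state();print(s['clock'],s['ee_pos'],s['orientation'],s['ft_force'])
a=vision.snapshot("scene");b=vision.snapshot("side")
cv2.imwrite('pics/a.png',a[:,:,::-1]);cv2.imwrite('pics/b.png',b[:,:,::-1])
for c in("scene","side"):
  for n in("lid_a","pen","syringe","glass_jar","pet_bowl"):
    print(c,n,[(np.round(d['point'],3).tolist(),round(d['conf'],2)) for d in vision.find_in(c,n)])
E
```

```text
0.0 [ 0.1256703  -0.53469619  0.23019359] [-1.19424953e-03  9.93341603e-01  1.15199799e-01 -2.01003872e-04] [-0.24582577 -0.8884441   0.26614501]
scene lid_a [([0.537, 0.291, 0.058], 0.96), ([0.609, -0.106, 0.06], 0.85), ([0.519, 0.094, 0.06], 0.65), ([0.557, 0.643, 0.064], 0.55), ([0.525, 0.092, 0.058], 0.47)]
scene pen [([0.501, 0.188, 0.007], 0.71)]
scene syringe [([0.546, 0.01, 0.017], 0.5)]
scene glass_jar [([0.637, 0.044, 0.034], 0.8)]
scene pet_bowl [([0.588, 0.449, 0.014], 0.74)]
side lid_a [([0.447, 0.347, 0.062], 0.98), ([0.609, -0.107, 0.058], 0.95), ([0.532, 0.291, 0.058], 0.92), ([0.554, 0.642, 0.07], 0.68), ([0.519, 0.095, 0.058], 0.66)]
side pen [([0.5, 0.192, 0.007], 0.7), ([0.584, 0.447, 0.018], 0.31)]
side syringe [([0.542, 0.012, 0.008], 0.7), ([0.518, 0.098, 0.058], 0.64)]
side glass_jar [([0.626, 0.046, 0.036], 0.93)]
side pet_bowl [([0.582, 0.448, 0.02], 0.74), ([0.52, 0.097, 0.058], 0.36)]
```

View pics/a.png

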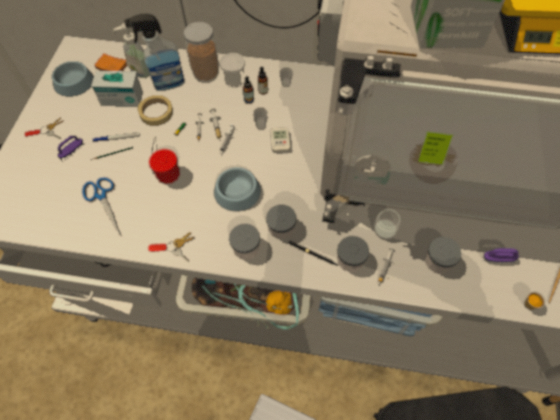

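View pics/b.png

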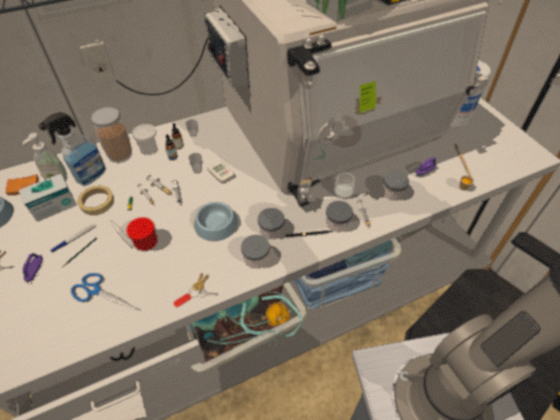

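Scene picture: grey lids at pixels (244,238), (281,219), (353,250) and (445,252). The red one at (165,166) is the look-alike and is not meant. The pen is at (313,252), the syringe at (387,265), the jar at (387,222) and the bowl at (237,187). I'll refine the lid centres by fitting them to both cameras' silhouettes.

```bash
cat > h.py <<'E'
import numpy as np,cv2
from scipy.optimize import least_squares
def proj(K,P):
    T=np.array(K['pose']);p=(np.asarray(P)-T[:3,3])@T[:3,:3]
    f=210/np.tan(np.radians(K['vfov'])/2)
    return p[:,:2]/p[:,2:]*f+[K['cx'],K['cy']]
t=np.linspace(0,2*np.pi,72,endpoint=False)
ring=np.c_[38*np.cos(t),38*np.sin(t),0*t]/1000
def cen(K,c):
    c=np.array(c);P=np.vstack([ring+c-[0,0,.001],ring+c-[0,0,.017]])
    h=cv2.convexHull(proj(K,P).astype(np.float32));m=cv2.moments(h)
    return np.array([m['m10']/m['m00'],m['m01']/m['m00'],m['m00']])
E
python3 - <<'E'
from plant import read_state, vision, ctrl
from h import *
g=dict(A=(.447,.347,.06),B=(.535,.291,.06),C=(.519,.095,.06),D=(.609,-.107,.06),red=(.556,.642,.064))
obs={}
for cam in("scene","side"):
  K=vision.get_calibration(cam);vision.snapshot(cam)
  for rep in range(1):
   for s in vision.silhouettes(cam,"lid_a"):
    m=s['pixels'];y,x=np.nonzero(m);c=np.array([x.mean(),y.mean()])
    for k,v in g.items():
      p=cen(K,v)
      if np.hypot(*(p[:2]-c))<8: obs.setdefault(k,[]).append((K,c));print(cam,k,c.round(1),m.sum(),round(p[2]),round(s['conf'],2))
for k,o in obs.items():
  f=lambda q:np.r_[np.concatenate([cen(K,q)[:2]-c for K,c in o]),(q[2]-.062)/.01]
  r=least_squares(f,g[k],x_scale=.01,diff_step=1e-3);print(k,r.x.round(4),r.fun.round(2))
E
```

```text
scene B [280.4 218. ] 700 727 0.89
scene A [243.5 238.1] 747 771 0.77
scene red [162.7 161. ] 613 627 0.71
scene D [443.8 251.9] 778 835 0.65
scene D [443.9 251.8] 817 835 0.59
scene C [352.4 250.8] 787 810 0.56
side B [270.4 219.7] 562 549 0.97
side C [338.7 211.9] 534 537 0.93
side red [140.  229.2] 583 597 0.85
side D [395.5 181. ] 452 462 0.7
side A [254.8 247.2] 589 627 0.63
B [0.5372 0.2912 0.0582] [-0.37 -0.72  0.75  0.45 -0.38]
A [0.4474 0.3486 0.0631] [-0.16 -1.    0.69  0.87  0.11]
red [0.5637 0.6494 0.0642] [-0.06 -0.8   0.43  0.74  0.22]
D [ 0.6133 -0.1059  0.0593] [-0.14 -0.57 -0.2  -0.46  1.07  0.83 -0.27]
C [0.5266 0.0955 0.0601] [-0.32 -1.1   1.    0.88 -0.19]
```

Request:
apply_moves([
  [0.05,0.03,0,0],
  [0.04,0.045,0,0],
  [0.035,0.045,0,0],
  [0.035,0.045,0,0],
  [0.035,0.045,0,0],
  [0.035,0.045,0,0],
  [0.035,0.045,0,0],
  [0.035,0.045,0,0],
  [0.035,0.045,0,0],
  [0.03,0.03,0,0],
], fingers=1, grip_force=40)

```text
clock: 1.8
ee_pos: [0.448, -0.163, 0.2318]
orientation: [0.0, 0.993, 0.116, 0.001]
ft_force: [0.8, -0.9, 0.3]
opening: -0.0001
gripper_force: 0.0
```

Request:
apply_moves([
  [0.03,0.003,-0.03,0],
  [0.03,0.003,-0.04,0],
  [0.036,0.003,-0.04,0],
  [0,0,0,0],
  [0,0,0,0],
])

```text
clock: 2.3
ee_pos: [0.5394, -0.1568, 0.1224]
orientation: [-0.001, 0.993, 0.116, -0.002]
ft_force: [0.0, 0.3, 0.3]
opening: -0.0001
gripper_force: 0.0
```

Run:
```python
from plant import read_state, vision, ctrl
import cv2,numpy as np
s=read_state();print(s['ee_pos'],s['ft_force'])
K=vision.get_calibration("wrist");a=vision.snapshot("wrist");cv2.imwrite('pics/w1.png',a[:,:,::-1])
print(np.round(K['pose'],3),K['vfov'],K['cx'],K['cy'])
print([(np.round(d['point'],4).tolist(),round(d['conf'],2)) for d in vision.find_in("wrist","lid_a")])
# project D centre+edge by fisheye
T=np.array(K['pose']);f=210/np.tan(np.radians(K['vfov'])/2)
for P in [(.6133,-.1059,.0593),(.5753,-.1059,.059),(.6513,-.1059,.059),s['ee_pos']]:
  p=(np.array(P)-T[:3,3])@T[:3,:3];r=np.hypot(p[0],p[1]);th=np.arctan2(r,p[2]);print((p[:2]/r*th*f+[K['cx'],K['cy']]).round(1))
```

```text
[ 0.53935198 -0.15675888  0.12240434] [0.01249399 0.28998351 0.31000407]
[[ 0.231 -0.934 -0.272  0.608]
 [-0.973 -0.222 -0.063 -0.141]
 [-0.002  0.279 -0.96   0.266]
 [ 0.     0.     0.     1.   ]] 65.70646984690485 277.0244421983314 208.32099220972665
[([0.6123, -0.1103, 0.0626], 0.73), ([0.5307, 0.0651, 0.0562], 0.67)]
[225.   95.9]
[212.7 153.7]
[238.9  39.1]
[276.2 264.4]
```

View pics/w1.png

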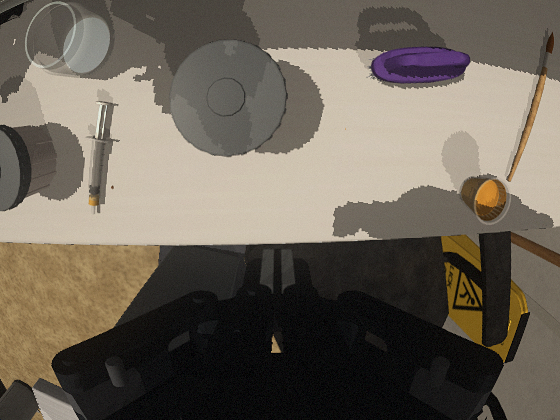

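The wrist view shows lid D's boss at (226,97) and predicted (225,96), so the estimate holds. The syringe (100,155) and jar (68,40) are clear of it. Next I press D near its edge, on the robot side.

Request:
apply_moves([
  [0.025,0.025,-0.01,0],
  [0.022,0.025,-0.01,0],
  [0,0,-0.015,0],
  [0,0,-0.012,0],
  [0,0,0,0],
])

```text
clock: 2.9
ee_pos: [0.5856, -0.1091, 0.0774]
orientation: [0.001, 0.993, 0.114, -0.001]
ft_force: [-0.1, -1.1, -0.2]
opening: -0.0005
gripper_force: 0.0
```

Request:
apply_moves([
  [0,0,-0.003,0],
  [0,0,-0.003,0],
  [0,0,0,0],
])

```text
clock: 3.2
ee_pos: [0.587, -0.1081, 0.0716]
orientation: [0.0, 0.993, 0.115, 0.0]
ft_force: [-0.2, -0.8, -0.1]
opening: -0.0001
gripper_force: 0.0
```

Request:
apply_moves([
  [0,0,-0.003,0],
  [0,0,-0.003,0],
  [0,0,0,0],
])

```text
clock: 3.5
ee_pos: [0.5867, -0.1072, 0.0647]
orientation: [-0.0, 0.993, 0.115, -0.001]
ft_force: [-0.5, 0.5, 0.6]
opening: 0.0004
gripper_force: 0.0
```

Request:
apply_moves([
  [0,0,-0.0015,0],
  [0,0,-0.0015,0],
  [0,0,0,0],
])

```text
clock: 3.8
ee_pos: [0.587, -0.1072, 0.062]
orientation: [-0.0, 0.993, 0.115, -0.0]
ft_force: [-0.1, 0.4, -0.0]
opening: 0.0001
gripper_force: 0.0
```

Request:
apply_moves([
  [0,0,-0.001,0],
  [0,0,-0.001,0],
  [0,0,0,0],
])

```text
clock: 4.1
ee_pos: [0.5871, -0.1072, 0.0604]
orientation: [-0.0, 0.993, 0.115, -0.0]
ft_force: [-0.5, -0.1, 0.8]
opening: -0.0003
gripper_force: 0.4
```

Request:
apply_moves([
  [0,0,-0.001,0],
  [0,0,0,0],
])

```text
clock: 4.3
ee_pos: [0.5869, -0.1073, 0.0592]
orientation: [-0.0, 0.993, 0.115, -0.0]
ft_force: [-0.9, 0.3, 1.4]
opening: 0.0
gripper_force: 0.9
```

Request:
apply_moves([
  [0,0,-0.001,0],
  [0,0,0,0],
])

```text
clock: 4.5
ee_pos: [0.5868, -0.1073, 0.0584]
orientation: [0.0, 0.993, 0.115, -0.0]
ft_force: [-2.1, 1.3, 3.3]
opening: -0.0002
gripper_force: 1.8
```

Request:
apply_moves([
  [0,0,-0.001,0],
  [0,0,0,0],
])

```text
clock: 4.7
ee_pos: [0.5868, -0.1074, 0.0581]
orientation: [0.0, 0.993, 0.115, -0.0]
ft_force: [-3.7, 0.2, 8.5]
opening: 0.0003
gripper_force: 3.9
```

Request:
apply_moves([
  [0,0,-0.001,0],
  [0,0,0,0],
  [0,0,0,0],
])

```text
clock: 5.0
ee_pos: [0.5868, -0.1073, 0.0579]
orientation: [0.0, 0.993, 0.115, -0.0]
ft_force: [-5.9, 0.1, 11.6]
opening: 0.0005
gripper_force: 5.9
```

Run:
```python
from plant import read_state, vision, ctrl
import cv2,numpy as np
s=read_state();print(s['ee_pos'],s['ft_force'],s['moment'])
a=vision.snapshot("wrist");b=vision.snapshot("side")
cv2.imwrite('pics/w2.png',np.hstack([a[150:400,150:400,::-1],cv2.resize(b[130:230,330:450,::-1],(480,400))[:250]]))
```

```text
[ 0.586834   -0.10732891  0.05793216] [-5.90990202  0.14532662 11.60255957] [ 0.01704615  1.17085028 -0.01544071]
```

View pics/w2.png

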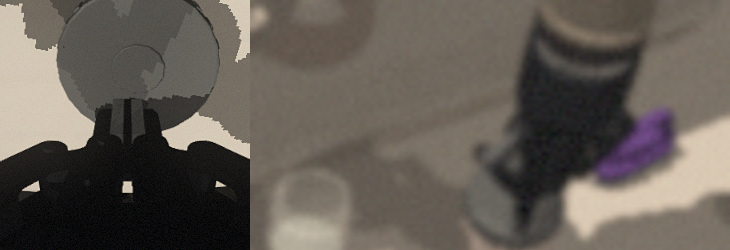

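The force rose softly and then went stiff. I'll lift off and check the lid for tilt by fitting its rim in a wrist picture.

Request:
apply_moves([
  [0,0,0.01,0],
  [-0.02,0,0.03,0],
  [-0.03,0,0.02,0],
  [0,0,0,0],
  [0,0,0,0],
  [0,0,0,0],
])

```text
clock: 5.7
ee_pos: [0.5378, -0.1073, 0.1157]
orientation: [-0.0, 0.993, 0.115, 0.0]
ft_force: [-0.3, 1.1, -0.3]
opening: 0.0002
gripper_force: 0.0
```

```bash
cat >> h.py <<'E'
def fish(K,P):
    T=np.array(K['pose']);p=(np.asarray(P)-T[:3,3])@T[:3,:3]
    f=210/np.tan(np.radians(K['vfov'])/2);r=np.hypot(p[:,0],p[:,1]);th=np.arctan2(r,p[:,2])
    return p[:,:2]*(th*f/r)[:,None]+[K['cx'],K['cy']]
def lidring(c,ax,ay,r,dz):
    # small tilts: surface slope dz/dx=ax, dz/dy=ay
    u=np.array([1,0,ax]);v=np.array([0,1,ay]);n=np.cross(u,v);n/=np.linalg.norm(n)
    u=u/np.linalg.norm(u);v=np.cross(n,u)
    return np.array(c)+r*(np.cos(t)[:,None]*u+np.sin(t)[:,None]*v)+dz*n
E
python3 - <<'E'
from plant import read_state, vision, ctrl
from h import *
K=vision.get_calibration("wrist");a=vision.snapshot("wrist");print(read_state()['ee_pos'])
np.save('w3.npy',a)
import pickle;pickle.dump(K,open('w3.pkl','wb'))
out=[]
for s in (0,-.13):
  im=cv2.resize(a[:,:,::-1],None,fx=4,fy=4,interpolation=cv2.INTER_CUBIC)
  for c,r,dz in(((0,255,0),.038,-.001),((0,0,255),.038,-.017),((255,255,0),.013,0)):
    cv2.polylines(im,[np.round(fish(K,lidring((.6133,-.1059,.0595),-s,0,r,dz))*4+2).astype(int)],True,c,1)
  x,y=(fish(K,[(.6133,-.1059,.0595)])[0]*4).astype(int)
  x=max(x,300);y=max(y,300);out.append(cv2.resize(im[y-300:y+300,x-300:x+300],(400,400),interpolation=cv2.INTER_AREA))
cv2.imwrite('pics/w3.png',np.hstack(out))
E
```

```text
[ 0.53762302 -0.10715556  0.11539136]Traceback (most recent call last):
  File "<stdin>", line 10, in <module>
  File "h.py", line 19, in lidring
    u=np.array([1,0,ax]);v=np.array([0,1,ay]);n=np.cross(u,v);n/=np.linalg.norm(n)
                                                              ^^^^^^^^^^^^^^^^^^^^
numpy._core._exceptions._UFuncOutputCastingError: Cannot cast ufunc 'divide' output from dtype('float64') to dtype('int64') with casting rule 'same_kind'
```

```bash
sed -i 's/np.array(\[1,0,ax\])/np.array([1.,0,ax])/;s/np.array(\[0,1,ay\])/np.array([0.,1,ay])/' h.py
cat > ov.py <<'E'
from h import *
import pickle
def overlay(a,K,c,tilts,name):
  out=[]
  for ax,ay in tilts:
    im=cv2.resize(a[:,:,::-1],None,fx=4,fy=4,interpolation=cv2.INTER_CUBIC)
    for col,r,dz in(((0,255,0),.038,-.001),((0,0,255),.038,-.017),((255,255,0),.013,0)):
      cv2.polylines(im,[np.round(fish(K,lidring(c,ax,ay,r,dz))*4+2).astype(int)],True,col,1)
    x,y=(fish(K,[c])[0]*4).astype(int);x=max(x,300);y=max(y,300)
    out.append(cv2.resize(im[y-300:y+300,x-300:x+300],(400,400),interpolation=cv2.INTER_AREA))
  cv2.imwrite(name,np.hstack(out))
E
python3 - <<'E'
from ov import *
overlay(np.load('w3.npy'),pickle.load(open('w3.pkl','rb')),(.6133,-.1059,.0595),[(0,0),(.13,0)],'pics/w3.png')
E
```

```text
(no output)
```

View pics/w3.png

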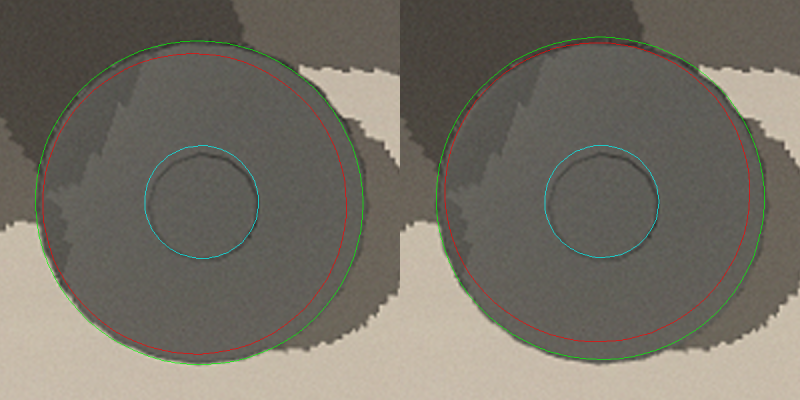

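The level model (left) fits the rim better than the tipped one, so D looks home. Next is lid C.

Request:
apply_moves([
  [-0.01,0.04,0,0],
  [-0.01,0.04,0,0],
  [-0.01,0.04,0,0],
  [-0.007,0.04,0,0],
  [0,0.042,0,0],
  [0,0,-0.02,0],
  [0,0,-0.015,0],
  [0,0,-0.01,0],
  [0,0,0,0],
  [0,0,0,0],
])

```text
clock: 6.75
ee_pos: [0.5005, 0.0946, 0.0711]
orientation: [-0.0, 0.993, 0.115, -0.0]
ft_force: [0.6, -0.9, -0.0]
opening: -0.0003
gripper_force: 0.0
```

```bash
cat > look.py <<'E'
from plant import read_state, vision
from h import *
import sys,pickle
def look(tag):
  s=read_state();K=vision.get_calibration("wrist");a=vision.snapshot("wrist")
  np.save(tag+'.npy',a);pickle.dump(K,open(tag+'.pkl','wb'))
  print(s['ee_pos'],s['ft_force'],[(np.round(d['point'],4).tolist(),round(d['conf'],2)) for d in vision.find_in("wrist","lid_a")])
look(sys.argv[1])
E
python3 look.py c1
```

```text
[0.50048309 0.09459793 0.07107146] [ 0.59747913 -0.90862072 -0.04000011] [([0.5414, 0.2645, 0.0571], 0.96), ([0.5958, -0.076, 0.0489], 0.8), ([0.5327, 0.0929, 0.0572], 0.78)]
```

Request:
apply_moves([
  [0,0,-0.004,0],
  [0,0,-0.003,0],
  [0,0,0,0],
])

```text
clock: 7.15
ee_pos: [0.4999, 0.0945, 0.064]
orientation: [0.0, 0.993, 0.115, -0.0]
ft_force: [-0.9, -0.0, 0.1]
opening: 0.0004
gripper_force: 0.0
```

Request:
apply_moves([
  [0,0,-0.0015,0],
  [0,0,0,0],
])

```text
clock: 7.35
ee_pos: [0.5001, 0.0947, 0.0627]
orientation: [0.0, 0.993, 0.115, -0.0]
ft_force: [-0.4, -0.8, -0.6]
opening: -0.0001
gripper_force: 0.0
```

Request:
apply_moves([
  [0,0,-0.001,0],
  [0,0,0,0],
])

```text
clock: 7.55
ee_pos: [0.5001, 0.0947, 0.0617]
orientation: [0.0, 0.993, 0.115, -0.0]
ft_force: [-0.4, -0.4, -0.8]
opening: -0.0003
gripper_force: 0.0
```

Request:
apply_moves([
  [0,0,-0.001,0],
  [0,0,0,0],
])

```text
clock: 7.75
ee_pos: [0.5001, 0.0947, 0.0607]
orientation: [0.0, 0.993, 0.115, -0.0]
ft_force: [-0.6, 0.0, -0.4]
opening: 0.0
gripper_force: 0.0
```

Request:
apply_moves([
  [0,0,-0.001,0],
  [0,0,0,0],
])

```text
clock: 7.95
ee_pos: [0.5002, 0.0948, 0.0597]
orientation: [-0.0, 0.993, 0.115, 0.0]
ft_force: [0.7, 0.6, 0.9]
opening: 0.0004
gripper_force: 0.0
```

Request:
apply_moves([
  [0,0,-0.001,0],
  [0,0,0,0],
])

```text
clock: 8.15
ee_pos: [0.5002, 0.0948, 0.0592]
orientation: [0.0, 0.993, 0.115, 0.0]
ft_force: [-0.4, -0.8, 3.5]
opening: -0.0
gripper_force: 1.8
```

Request:
apply_moves([
  [0,0,-0.001,0],
  [0,0,0,0],
])

```text
clock: 8.35
ee_pos: [0.5002, 0.0948, 0.059]
orientation: [0.0, 0.993, 0.115, 0.0]
ft_force: [-3.2, -1.8, 8.6]
opening: -0.0
gripper_force: 4.7
```

Request:
apply_moves([
  [0,0,-0.001,0],
  [0,0,0,0],
])

```text
clock: 8.55
ee_pos: [0.5002, 0.0948, 0.0588]
orientation: [0.0, 0.993, 0.115, 0.0]
ft_force: [-5.3, -1.2, 15.0]
opening: -0.0001
gripper_force: 7.4
```

Request:
apply_moves([
  [0,0,-0.001,0],
  [0,0,0,0],
])

```text
clock: 8.75
ee_pos: [0.5002, 0.0948, 0.0586]
orientation: [0.001, 0.993, 0.115, 0.0]
ft_force: [-7.2, -2.9, 20.3]
opening: -0.0
gripper_force: 10.2
```

C goes stiff at once: about 5 N for each mm commanded. D gave about 2 mm at 1–2 N first. If D really tipped, its contact at the same spot should now start 2 mm lower, so I'll press it there again.

Request:
apply_moves([
  [0,0,0.02,0],
  [0,0,0.03,0],
  [0.015,-0.04,0.005,0],
  [0.015,-0.04,0,0],
  [0.015,-0.04,0,0],
  [0.015,-0.04,0,0],
  [0.027,-0.042,0,0],
  [0,0,-0.02,0],
  [0,0,-0.015,0],
  [0,0,0,0],
])

```text
clock: 9.75
ee_pos: [0.5849, -0.1075, 0.0728]
orientation: [-0.001, 0.993, 0.115, -0.003]
ft_force: [-0.0, -0.1, -0.4]
opening: -0.0
gripper_force: 0.0
```

Request:
apply_moves([
  [0,0,0,0],
  [0,0,0,0],
])

```text
clock: 9.95
ee_pos: [0.5879, -0.1068, 0.0768]
orientation: [0.0, 0.993, 0.116, 0.001]
ft_force: [0.5, -0.1, 0.6]
opening: 0.0004
gripper_force: 0.0
```

Request:
apply_moves([
  [0,0,-0.008,0],
  [0,0,-0.006,0],
  [0,0,-0.002,0],
  [0,0,0,0],
])

```text
clock: 10.35
ee_pos: [0.5867, -0.1072, 0.0592]
orientation: [-0.0, 0.993, 0.115, -0.001]
ft_force: [0.7, -0.7, -0.1]
opening: -0.0001
gripper_force: 0.0
```

Request:
apply_moves([
  [0,0,-0.001,0],
  [0,0,0,0],
])

```text
clock: 10.55
ee_pos: [0.5873, -0.1073, 0.0589]
orientation: [0.0, 0.993, 0.115, 0.0]
ft_force: [-0.4, -0.9, -0.1]
opening: 0.0001
gripper_force: 0.1
```

Request:
apply_moves([
  [0,0,-0.001,0],
  [0,0,0,0],
])

```text
clock: 10.75
ee_pos: [0.5874, -0.1073, 0.0584]
orientation: [0.0, 0.993, 0.115, 0.0]
ft_force: [-1.6, -0.1, 3.6]
opening: 0.0005
gripper_force: 1.8
```

Request:
apply_moves([
  [0,0,-0.001,0],
  [0,0,0,0],
])

```text
clock: 10.95
ee_pos: [0.5874, -0.1073, 0.0582]
orientation: [0.0, 0.993, 0.115, 0.0]
ft_force: [-2.7, 0.2, 8.4]
opening: -0.0001
gripper_force: 4.1
```

Contact has dropped from about 0.0604 to 0.0587, so D has tipped and is the loose lid. Before moving over its middle I'll lift a little and check that the hand has room from the chamber front.

Request:
apply_moves([
  [0,0,0.01,0],
  [0,0,0.012,0],
  [0,0,0,0],
])

```text
clock: 11.25
ee_pos: [0.5891, -0.1074, 0.081]
orientation: [0.001, 0.993, 0.115, 0.002]
ft_force: [0.2, 0.2, 0.8]
opening: 0.0003
gripper_force: 0.0
```

Run:
```python
from plant import read_state, vision
from h import *
print(read_state()['ee_pos'])
K=vision.get_calibration("wrist");a=vision.snapshot("wrist").copy();b=vision.snapshot("side")
print(np.round(np.array(K['pose'])[:3,3],3))
for x in(.66,.70,.74,.78):
  q=fish(K,[(x,y,0) for y in np.arange(-.3,.1,.02)]);cv2.polylines(a,[q.astype(int)],False,(255,0,0),1);print(x,q[10].round())
a=cv2.convertScaleAbs(a,alpha=1.8)
cv2.imwrite('pics/w5.png',np.hstack([a[:300,:,::-1],cv2.resize(b[100:250,330:450,::-1],(240,300))]))
```

```text
[ 0.58905253 -0.10741127  0.08103975]
[ 0.656 -0.092  0.225]
0.66 [290. 116.]
0.7 [303.  61.]
0.74 [316.   9.]
0.78 [328. -37.]
```

View pics/w5.png

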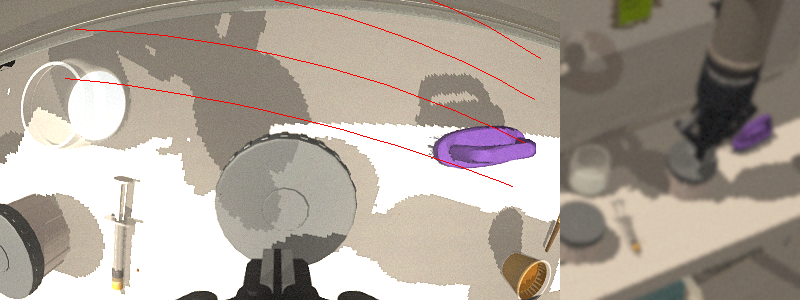

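The wall's foot is at x ≈ 0.73, with the camera at about 0.68 when pressing, so there is room. Now I press the middle.

Request:
apply_moves([
  [0.012,0.001,0,0],
  [0.012,0.001,-0.004,0],
  [0,0,-0.006,0],
  [0,0,-0.004,0],
  [0,0,0,0],
  [0,0,0,0],
])

```text
clock: 11.95
ee_pos: [0.6103, -0.1054, 0.0644]
orientation: [-0.0, 0.993, 0.115, -0.001]
ft_force: [-0.9, -0.6, 0.3]
opening: -0.0001
gripper_force: 0.0
```

Request:
apply_moves([
  [0,0,-0.002,0],
  [0,0,-0.001,0],
  [0,0,-0.001,0],
  [0,0,-0.001,0],
  [0,0,0,0],
])

```text
clock: 12.45
ee_pos: [0.6121, -0.1055, 0.061]
orientation: [0.0, 0.993, 0.115, 0.001]
ft_force: [-0.3, 0.6, 5.0]
opening: -0.0001
gripper_force: 2.6
```

Request:
apply_moves([
  [0,0,-0.001,0],
  [0,0,-0.001,0],
  [0,0,0,0],
])

```text
clock: 12.75
ee_pos: [0.6122, -0.1054, 0.0604]
orientation: [0.001, 0.993, 0.115, 0.001]
ft_force: [-2.5, 1.1, 10.1]
opening: -0.0001
gripper_force: 5.4
```

Request:
apply_moves([
  [0,0,-0.001,0],
  [0,0,-0.001,0],
  [0,0,0,0],
])

```text
clock: 13.05
ee_pos: [0.6122, -0.1055, 0.0586]
orientation: [0.001, 0.993, 0.115, 0.001]
ft_force: [-2.8, -0.5, 11.4]
opening: 0.0003
gripper_force: 5.8
```

Request:
apply_moves([
  [0,0,-0.001,0],
  [0,0,-0.001,0],
  [0,0,0,0],
])

```text
clock: 13.35
ee_pos: [0.6123, -0.1054, 0.0571]
orientation: [0.001, 0.993, 0.115, 0.001]
ft_force: [-4.3, 0.1, 14.2]
opening: -0.0
gripper_force: 7.1
```

Request:
apply_moves([
  [0,0,-0.001,0],
  [0,0,-0.001,0],
  [0,0,0,0],
])

```text
clock: 13.65
ee_pos: [0.6124, -0.1055, 0.057]
orientation: [0.001, 0.993, 0.115, 0.002]
ft_force: [-6.5, 0.7, 22.4]
opening: 0.0001
gripper_force: 11.0
```

The lid slid about 3.7 mm and then stopped hard at 22 N. I'll hold there briefly and check level with a picture.

Request:
apply_moves([
  [0,0,-0.001,0],
  [0,0,0,0],
  [0,0,0,0],
  [0,0,0,0],
  [0,0,0,0],
])

```text
clock: 14.15
ee_pos: [0.6124, -0.1055, 0.0569]
orientation: [0.001, 0.993, 0.115, 0.002]
ft_force: [-8.2, -0.3, 25.9]
opening: -0.0002
gripper_force: 12.9
```

```bash
python3 look.py d4
python3 - <<'E'
from ov import *
overlay(np.load('d4.npy'),pickle.load(open('d4.pkl','rb')),(.6133,-.1059,.0565),[(0,0),(.13,0)],'pics/d4.png')
E
```

```text
[ 0.61238185 -0.10548295  0.05685074] [-8.21770662 -0.26770984 25.85691441] [([0.5313, 0.0612, 0.0572], 0.7), ([0.6286, -0.1018, 0.0549], 0.67)]
```

View pics/d4.png

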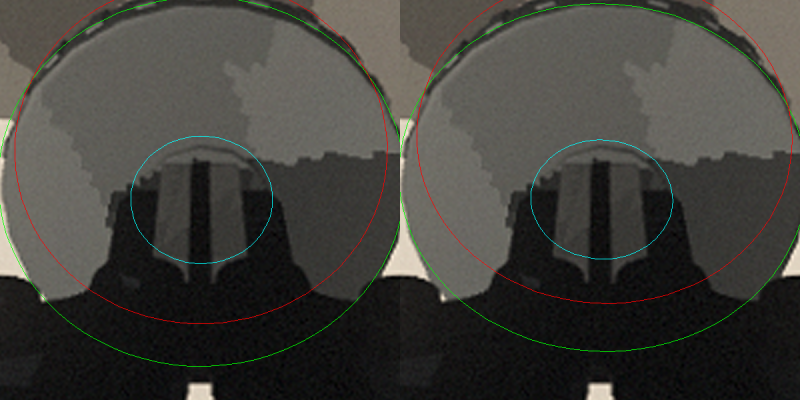

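The fingertips are on the boss, and the lid's rim matches the level model on both sides. The ring's travel and the stiff stop show the lid is home. The fingers hold it with 26 N, so I'm handing in.

```bash
python3 -c "
from plant import ctrl
print(ctrl.close_job())"
```

```text
the job is handed in; nothing more can be done
None
```

I found the loose lid at about (0.613, -0.106): it rocked when pressed near its edge, so I pressed it home in the middle (about 3.7 mm down to a hard stop) and handed in at about 14 s, still holding it with about 26 N; the verdict was not shown, and I did not press the two lids at y ≈ 0.29 and 0.35.

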